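Change the gear train on the life-test drive

TASK

Get the splined drive hub ready and load it: send the square transit cover that stands over the hub down the stainless chute into the grey bin, and lay the pulse generator that was left on the drive's deck flat in the open clear specimen box. Then slide every cog from the bench onto the hub, largest at the bottom and smallest on top, each turned until its master slot finds the hub's wide key and it drops fully home, and finally slide the toothless eight-sided collar on over them in the same way, down flush on the top cog. Leave the other things on the bench where they are.

Things in the scene. Friction and masses are not known exactly. Their poses are not given: they have to be found in the camera images.
- hub_seat (a point): centre of the round seat flange (48 mm wide, top 25 mm above the bench) of the fixed drive unit, on the hub axis; z up, x towards the master key. Deck: 140 (x) by 150 (y) mm, its top 5 mm below this point. Position and yaw vary.
- hub_nose (a point): top of the hub's post, 46 mm above the seat: 18 mm core, splined for 40 mm above the seat, then a tapered round nose (18 to 12 mm). Master key 9 mm wide, reaching 14.5 mm from the axis along +x; two 2.5 mm splines, as long, 115 deg either side. A cog not turned right rests on the spline tops; turned right it slides down.
- cog_large_center (a point): centre (half-way up) of the largest toothed steel cog, lying flat; 64 mm over the teeth, boss 10 mm thick, rim 8 mm (1 mm off the surface it lies on). Bore: 13 mm wide master slot towards its +x (a black line on each face runs outward from it), two 6 mm slots 115 deg either side; about 2 mm play on the post, 0.12 rad in yaw; fits either face up. May be absent.
- cog_medium_center (a point): centre (half-way up) of the middle-sized toothed steel cog, lying flat; 56 mm over the teeth, boss 10 mm thick, rim 8 mm (1 mm off the surface it lies on). Bore: 13 mm wide master slot towards its +x (a black line on each face runs outward from it), two 6 mm slots 115 deg either side; about 2 mm play on the post, 0.12 rad in yaw; fits either face up. May be absent.
- cog_small_center (a point): centre (half-way up) of the smallest toothed steel cog, lying flat; 48 mm over the teeth, boss 10 mm thick, rim 8 mm (1 mm off the surface it lies on). Bore: 13 mm wide master slot towards its +x (a black line on each face runs outward from it), two 6 mm slots 115 deg either side; about 2 mm play on the post, 0.12 rad in yaw; fits either face up. May be absent.
- collar_center (a point): centre (half-way up) of the plain eight-sided steel collar, 42 mm across flats (one flat faces its +x), 16 mm thick, lying flat. Bore: 13 mm wide master slot towards its +x (a black line on each face runs outward from it), two 6 mm slots 115 deg either side; about 2 mm play on the post, 0.12 rad in yaw; fits either face up.
- cover_center (a point): centre (half-way up) of the square grey plastic transit cover, 42 by 42 mm, 50 mm tall, open below, top closed, standing loosely over the post on the seat flange; flat faces along its x and y.
- generator_center (a point): centre (half-way up) of the D-shaped titanium pulse generator, 40 mm along x, 46 mm along y, 9 mm thick, 30 g, clear header at its +y end; the flat sides for gripping are at x = +-20 mm. It lies flat on the drive's deck close beside the hub, in the way of the cogs.
- specimen_box_in (a point): centre of the inner floor (3 mm above the bench) of the open clear specimen box, fixed; inside 134 (x) by 104 (y) mm, walls 28 mm high from the bench.
- chute_mouth (a point): middle of the mouth of the fixed steel chute, level with its side cheeks, 190 mm above the bench; the chute is 130 mm wide inside (y) and its plate, 35 mm below this point, slopes steeply down towards +x into the open grey bin (inside 230 by 190 mm, 110 mm deep; its floor's centre is 180 mm along x from this point and 220 mm below). A thing let go here slides into the bin.
- header_block: blue nylon header block, 34 by 20 by 13 mm, bystander; origin under its centre
- tweezers: chrome tweezers lying flat, 130 mm long, bystander
- driver: screwdriver lying on the bench, bystander
- test_weight: small steel test weight with a knob, 26 mm wide, 28 mm tall, bystander; origin under its centre
Not all that is in view belongs to the job. Of the things shaped like the part that bears cover_center, the grey one is meant.

How it is judged (in metres and radians):
On the way, in this order (a step that is already met when the one before it is completed fails the run):
1. the hub is clear: transit cover in the bin and pulse generator lying in the specimen box (either first) (x of cover_center in the frame of chute_mouth between 0.06 and 0.3 m and y of cover_center in the frame of chute_mouth between -0.1 and 0.1 m and z of cover_center in the frame of chute_mouth below -0.15 m and x of generator_center in the frame of specimen_box_in between -0.06 and 0.06 m and y of generator_center in the frame of specimen_box_in between -0.045 and 0.045 m and z of generator_center in the frame of specimen_box_in below 0.012 m and angle between generator_center's own z axis and vertical below 0.2 rad), for 0.2 s.
2. every cog is on the hub fully home, larger below smaller (horizontal distance between each of cog_large_center, cog_medium_center, cog_small_center and hub_seat below 0.005 m and angle between the z axis of each of cog_large_center, cog_medium_center, cog_small_center and the z axis of hub_seat, either way round below 0.12 rad and angle between the x axis of each of cog_large_center, cog_medium_center, cog_small_center and the x axis of hub_seat, either way round below 0.3 rad and z of cog_large_center in the frame of hub_seat below 0.0075 m and (z of cog_medium_center in the frame of hub_seat below 0.0075 m or distance between cog_medium_center and cog_large_center below 0.0125 m) and (distance between cog_small_center and cog_large_center below 0.0125 m or distance between cog_small_center and cog_medium_center below 0.0125 m)), for 0.2 s.
3. the collar is on the hub, down on the top cog (horizontal distance between collar_center and hub_seat below 0.005 m and angle between the z axis of collar_center and the z axis of hub_seat, either way round below 0.12 rad and angle between the x axis of collar_center and the x axis of hub_seat, either way round below 0.3 rad and (distance between collar_center and cog_medium_center below 0.0155 m or distance between collar_center and cog_small_center below 0.0155 m) and z of collar_center in the frame of hub_seat above 0.02 m), for 0.2 s.
At the end, for the whole second after the job is handed in: Cover in the bin; generator flat (0.2 rad) in the specimen box; every cog present on the hub axis within 5 mm, level within 0.12 rad, slot on the key, stacked largest to smallest, each within 2.5 mm of fully down; collar likewise within 2.5 mm of the top cog (all of step 1 and all of step 2 and all of step 3); the robot touches nothing.
It fails at once if the header block is shifted by more than 5 cm (distance of header_block from where it was at the start of the episode above 0.05 m).
It fails at once if the tweezers is shifted by more than 5 cm (distance of tweezers from where it was at the start of the episode above 0.05 m).
It fails at once if the driver is shifted by more than 5 cm (distance of driver from where it was at the start of the episode above 0.05 m).
It fails at once if the test weight is shifted by more than 5 cm (distance of test_weight from where it was at the start of the episode above 0.05 m).
Of cog_large, cog_medium, cog_small only 2 to 3 are there at a start; the rules pass over those that are not, and their reading is None.
At some moment in a run one of cog_large, cog_medium, cog_small, collar may be knocked a few centimetres aside while the robot is not near it.
Once in a run the grip may slacken for a moment while it holds something.
It also fails if it takes over 210 s, if anything falls off the work surface, if the arm or the gripper's body presses on something with over 40 N, if the wrist force passes 120 N, or if a joint passes its speed limit or range.

ROBOT

A 6-joint arm with a two-finger parallel gripper is mounted at the origin on the work surface. World frame = base frame: x ahead of the robot, y to its left, z up, the work surface at z = 0. Lengths are in mm, angles in rad, forces in N, time in s.
With the tool pointing down it reaches from about 350 to 875 mm from the base axis. Payload 4.2 kg.
Tool frame: the origin (TCP) lies at the very end of the fingers, on their centre line; the grasp point (between the pads) lies 19 mm behind it; z points along the fingers, y is the line along which they close (so a half turn about z gives the same grasp; the last joint's range is limited). The gripper opens to 85 mm and grips with 20 to 120 N. Pads are 22 mm wide; open, the fingers measure 114 mm over their backs; the gripper's body (76 mm by 85 mm) begins 54 mm behind the grasp point. The pads swing forward as they close: fully open they stand 13 mm farther back than shut.
Start: joints at [-0.92, 0.385, 0.008, 0, -1.194, -0.259], TCP at [238.671, -577.612, 231.312] pointing down, gripper open.
Joint ranges: [-3.14, 3.14], [-1.21, 2.06], [-1.07, 1.41], [-3.16, 2.05], [-2.99, -0.16], [-3.1, 3.1]. Speed limits (rad/s): [2.79, 2.79, 3.14, 3.14, 3.14, 3.14].

INTERFACE

Orientations are given as a unit quaternion [x, y, z, w].
In Python, from bench import arm gives the robot as it stands.
- The arm moves only by the tool servo_tool, never from a script. Its argument "rows" is a list that holds one entry, the list of rows, each a list of 7 numbers: the finger opening in mm, from 0 to 85.4, then the shift along the tool's x, y, z in mm, then the turn, a rotation vector about the tool's x, y, z in rad. A call has 1 to 10 rows; each row is the pose to reach, as a shift and turn from the pose commanded when the call began, along the tool's axes at that moment; what a row does not reach only later rows make up. A row lasts 1/8 s, in which the tool goes at most 62.5 mm and 10.7 degrees, less where a joint would pass 70% of its speed; a pose out of reach is approached as far as the arm can. A call with a gripper value outside its range is refused whole. The fingers move at their own pace and stop on an object; the grip force is fixed at half the most. Time passes only in rows, so rows that repeat a pose let the fingers close. It gives the time, the measured TCP pose, the force, the opening and the grip force at its end, in the units of the state.
- arm.read_state(): the state, without advancing time (a new reading comes with each control period).
- arm.get_image(name): name is "scene" or "top" or "wrist"; returns the picture (480x640x3 uint8, red, green, blue); there is no depth.
- arm.camera_params(name): a dict with "intrinsics" (3x3 intrinsics, pixels), "R" (3x3) and "t" (3): a world point X has camera coordinates R X + t. Camera axes: x right, y down, z forward; pixel columns grow to the right and rows downward; lengths in mm; the calibration is good to about 2 mm. The wrist camera is an equidistant fisheye: a pixel r from the principal point sees the ray r / f radians off the axis. A picture is of the moment at which its call begins: read the wrist's pose just before it. camera_params takes no time and is no camera call; for the wrist camera it gives the pose at the moment of the call.
- arm.job_done(): hands the job in; it is judged then, once.
The state is a dict: "clock": time; "joints": joint angles; "joint_vel": joint speeds; "joint_efforts": joint torques, N m; "position": TCP position; "ee_rot": TCP orientation; "contact_force": force on the tool from outside, world axes, zero at the start; "wrist_torque": the same for the moment, N m; "gripper_width": finger opening in mm; "grasp_force": force on a finger pad.
Only numpy, scipy, OpenCV 4.12 (cv2) and the standard library are available. Lean on these libraries where they do the work, as an engineer would, in place of code of your own. Each camera call takes 0.05 s, during which the arm holds its last target. There are 200 camera calls.

## Working session

There is one attempt and no reset: what is moved stays moved. The work goes in short steps, Python scripts to look and compute and a tool call to move; the robot and the scene stay as the last step left them, time stands still between calls to the robot, and variables do not carry over. Pictures are saved under pics/ and viewed, at most 14 in all, crops included, and the job is handed in when it is done.

Besides the shell and the picture viewer there is one more tool, called after ">>>" by a JSON object that holds its "fn" and its "kwargs", one argument or row to a line. servo_tool: Moves the arm, as the interface text tells. Its arguments: {"type":"object","properties":{"rows":{"type":"array"}},"required":["rows"]}

```bash
mkdir -p pics; ls; python3 - <<'E'
from bench import arm
import cv2
for n in ("scene","top"):
    im=arm.get_image(n); cv2.imwrite(f"pics/{n}0.png",im[:,:,::-1]); p=arm.camera_params(n); print(n,p)
s=arm.read_state(); print(s['clock'],s['position'],s['ee_rot'])
E
```

```text
pics
scene {'intrinsics': array([[493.07718946,   0.        , 313.69821614],
       [  0.        , 493.07718946, 236.40768833],
       [  0.        ,   0.        ,   1.        ]]), 'R': array([[ 0.16295685,  0.98658556,  0.0096955 ],
       [ 0.59639656, -0.09067053, -0.7975525 ],
       [-0.78597469,  0.13574901, -0.60317162]]), 't': array([ -53.4209896 , -173.25711173, 1586.70313882])}
top {'intrinsics': array([[541.60564021,   0.        , 332.74459045],
       [  0.        , 541.60564021, 242.23965927],
       [  0.        ,   0.        ,   1.        ]]), 'R': array([[-0.0940438 , -0.99554708,  0.00646392],
       [-0.97346081,  0.0905929 , -0.2101594 ],
       [ 0.20863799, -0.02605656, -0.97764577]]), 't': array([ -12.76348145,  474.74473159, 1159.76951907])}
0.1 [ 238.46146153 -577.15633761  230.33565695] [-1.94592791e-01  9.80883628e-01  9.47569211e-04 -2.38762999e-04]
```

View pics/scene0.png

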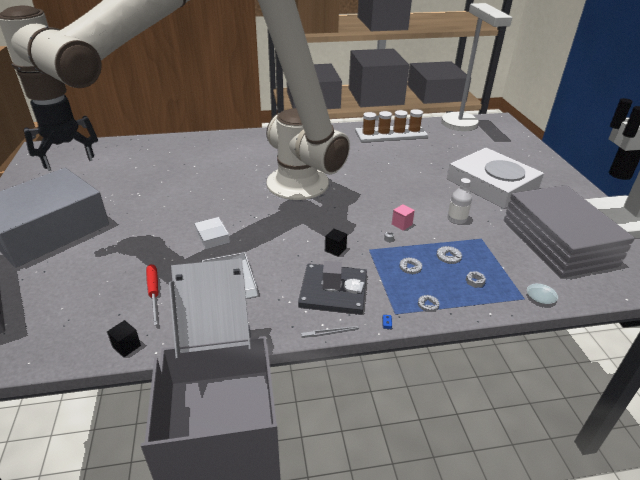

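View pics/top0.png

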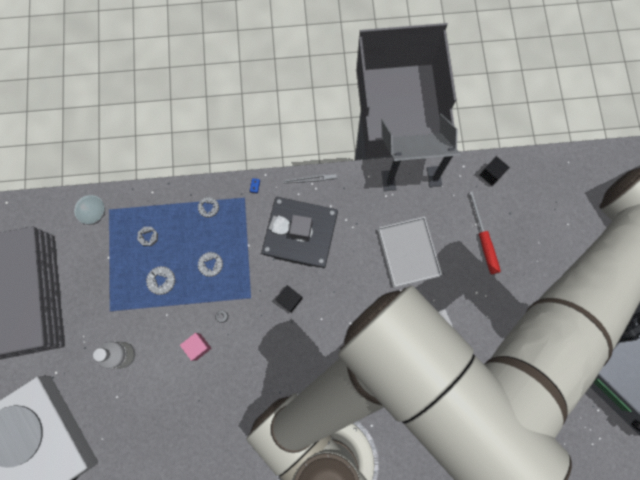

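The scene view shows the drive with the grey cover at (333,275) and the generator at (355,285). The chute and bin are at (215,330) and the box is behind the chute. The blue mat carries four ring parts.
In the top view:
- **Drive:** centred at (300,230).
- **Cover candidates:** the grey one at (301,227) stands on the hub. The black ones at (288,299) and (493,170) and the pink one at (194,346) are decoys, so the grey one fits the description.
- **Rings:** (160,280), (209,264), (208,207) and (147,236).
- **Box:** (409,252).

I'll get approximate positions and an enlarged crop.

```bash
cat > h.py <<'E'
from bench import arm
import numpy as np, cv2
from scipy.spatial.transform import Rotation as Ro
def ray(n,uv,p=None):
    p=p or arm.camera_params(n); K,R,t=(np.array(p[k]) for k in("intrinsics","R","t"))
    x=(uv[0]-K[0,2])/K[0,0]; y=(uv[1]-K[1,2])/K[1,1]
    if n=="wrist":
        r=np.hypot(x,y)+1e-12; d=np.array([x/r*np.sin(r),y/r*np.sin(r),np.cos(r)])
    else: d=np.array([x,y,1.])
    return -R.T@t, R.T@d
def onplane(n,uv,z,p=None):
    o,d=ray(n,uv,p); return (o+d*(z-o[2])/d[2])[:2]
def proj(n,X,p=None):
    p=p or arm.camera_params(n); K,R,t=(np.array(p[k]) for k in("intrinsics","R","t"))
    c=R@np.array(X,float)+t
    if n=="wrist":
        rr=np.hypot(c[0],c[1])+1e-12; th=np.arctan2(rr,c[2]); c=np.array([c[0]/rr*th,c[1]/rr*th,1])
    else: c=c/c[2]
    return K[0,0]*c[0]+K[0,2],K[1,1]*c[1]+K[1,2]
def snap(n,f):
    p=arm.camera_params(n); im=arm.get_image(n)[:,:,::-1].copy(); cv2.imwrite("pics/"+f,im); return im,p
def delta(P,yaw=None,Rt=None):
    """shift in tool axes + rotvec from current measured pose to P with tool down, tool y axis at world yaw"""
    s=arm.read_state(); R=Ro.from_quat(s['ee_rot']); d=R.inv().apply(np.array(P)-s['position'])
    o=[]
    if yaw is not None:
        best=None
        for k in(0,np.pi):
            y=np.array([np.cos(yaw+k),np.sin(yaw+k),0]); z=np.array([0,0,-1.]); x=np.cross(y,z)
            v=(R.inv()*Ro.from_matrix(np.c_[x,y,z])).as_rotvec()
            o.append(v.round(3))
    return d.round(1),o
E
python3 - <<'E'
from h import *
im=cv2.imread("pics/top0.png")
p=arm.camera_params("top"); ps=arm.camera_params("scene")
for k,uv,z in [("cover",(301,220),75),("driveTL",(275,198),20),("driveTR",(337,208),20),("driveBR",(325,267),20),("driveBL",(262,254),20),("gen",(281,225),29),("L",(160,280),10),("M",(209,264),10),("208,207",(208,207),10),("147,236",(147,236),10),("boxa",(379,225),28),("boxb",(426,217),28),("boxc",(441,275),28),("boxd",(392,288),28),("chuteL",(390,155),190),("chuteR",(452,152),190),("black",(288,299),50),("tw",(221,316),0),("blue",(255,185),13)]:
    print(k,onplane("top",uv,z,p).round())
c=np.hstack([cv2.resize(im[180:360,90:350],None,fx=2.2,fy=2.2,interpolation=2)]);
s=cv2.imread("pics/scene0.png")
cv2.imwrite("pics/c0.png",np.vstack([c,cv2.resize(s[230:330,150:510],(572,159))]))
E
```

```text
cover [523.   9.]
driveTL [595.  66.]
driveTR [558. -75.]
driveBR [422. -35.]
driveBL [466. 105.]
gen [527.  57.]
L [429. 341.]
M [456. 229.]
208,207 [591. 225.]
147,236 [535. 368.]
boxa [ 507. -167.]
boxb [ 516. -277.]
boxc [ 379. -293.]
boxd [ 360. -180.]
chuteL [ 612. -187.]
chuteR [ 607. -314.]
black [354.  52.]
tw [336. 209.]
blue [634. 111.]
```

View pics/c0.png

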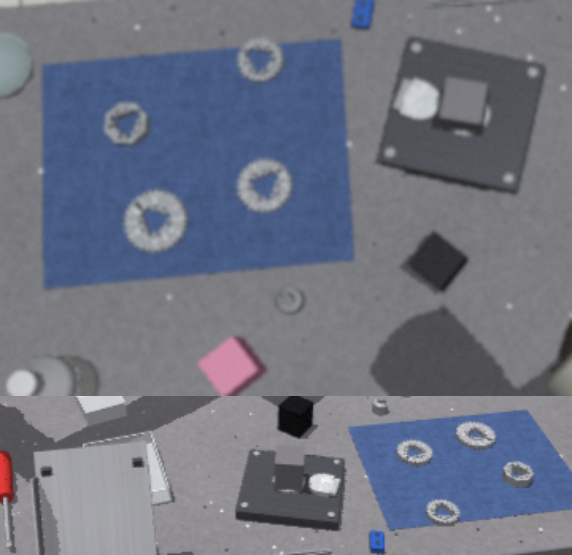

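The grey cover stands on the hub, and the black and pink blocks on the bench are the decoys. All three cogs are present: large at (160,280), medium at (209,264) and small at (208,207). The octagonal collar is at (147,236). Next I'll move the arm above the hub.

```bash
python3 - <<'E'
from h import *
print(delta((480,15,330),-0.29)); s=arm.read_state(); print(s['position'],Ro.from_quat(s['ee_rot']).as_matrix().round(3))
p=arm.camera_params("wrist"); print(p, -p['R'].T@p['t'])
p=arm.camera_params("top")
print(onplane("top",(405,95),-30,p), [onplane("top",u,80,p) for u in((360,30),(445,25),(455,150))])
E
```

```text
(array([-449.3,  455.3,  -98.8]), [array([ 1.000e-03, -2.000e-03,  2.252e+00]), array([ 0.002,  0.001, -0.889])])
[ 238.46146153 -577.15633761  230.33565695] [[-0.924 -0.382 -0.001]
 [-0.382  0.924  0.002]
 [ 0.     0.002 -1.   ]]
{'intrinsics': array([[371.64829954,   0.        , 310.85533782],
       [  0.        , 371.64829954, 240.78440455],
       [  0.        ,   0.        ,   1.        ]]), 'R': array([[-0.38137581,  0.92441877,  0.0015584 ],
       [ 0.88549904,  0.36483413,  0.28772817],
       [ 0.26541276,  0.11111253, -0.95771085]]), 't': array([623.82310724, -38.92569824, 379.05531784])} [ 171.77359487 -604.59015995  373.25324338]
[ 852.07195667 -277.64504845] [array([ 973.58139938, -169.4318908 ]), array([ 968.61491567, -373.06872916]), array([ 652.28418374, -352.08548182])]
```

>>> {"fn": "servo_tool", "kwargs": {
  "rows": [
    [[85,-40,40,-60,0,0,-0.1],[85,-80,80,-99,0,0,-0.2],[85,-125,127,-99,0,0,-0.3],[85,-168,170,-99,0,0,-0.4],[85,-211,214,-99,0,0,-0.5],[85,-255,258,-99,0,0,-0.6],[85,-300,304,-99,0,0,-0.7],[85,-345,350,-99,0,0,-0.8],[85,-397,403,-99,0,0,-0.889],[85,-449,455,-99,0,0,-0.889]]
  ]
}}

```text
clock: 1.35
position: [461.8, -27.7, 330.3]
ee_rot: [-0.598, 0.802, 0.0, 0.0]
contact_force: [1.4, -1.2, 0.2]
gripper_width: 85.2
grasp_force: 0.0
```

>>> {"fn": "servo_tool", "kwargs": {
  "rows": [
    [[85,0,0,0,0,0,0],[85,0,0,0,0,0,0]]
  ]
}}

```text
clock: 1.6
position: [461.4, -29.8, 329.9]
ee_rot: [-0.598, 0.802, 0.0, -0.001]
contact_force: [0.3, -0.5, -0.3]
gripper_width: 84.9
grasp_force: 0.0
```

```bash
python3 - <<'E'
from h import *
im,p=snap("wrist","w1.png"); s=arm.read_state(); print(s['clock'],s['position'],s['ee_rot'],-p['R'].T@p['t']); np.save("p1.npy",p,allow_pickle=True)
E
```

```text
1.65 [461.26782024 -30.38093181 330.07967671] [-5.97265373e-01  8.02043591e-01  1.52701446e-04 -3.59305789e-04] [441.4532996  -99.05691627 472.84599397]
```

View pics/w1.png

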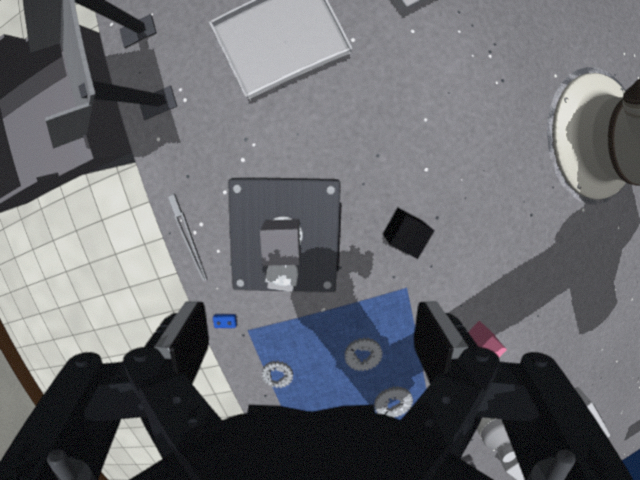

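The wrist view shows the drive with deck corners at (230,179), (340,180), (339,292) and (232,290). The grey cover top is at (280,240), with the generator touching it at (282,277). The cogs are at (278,375) for the small one and (363,355) for the medium one. I'll compute the grasp for the cover.

```bash
python3 - <<'E'
from h import *
p=np.load("p1.npy",allow_pickle=True).item()
im=cv2.imread("pics/w1.png")
cv2.imwrite("pics/c1.png",cv2.resize(im[165:305,215:355],None,fx=4,fy=4,interpolation=2))
d=np.array([onplane("wrist",u,20,p) for u in((229.5,178.5),(340,180),(339,292),(232,290))]); print("deck",d.round(1),d.mean(0))
for a,b in((0,1),(3,2),(1,2),(0,3)): e=d[b]-d[a]; print(np.hypot(*e).round(1),np.arctan2(e[1],e[0]).round(3))
c=np.array([onplane("wrist",u,75,p) for u in((260.5,221),(299.5,221),(299.5,257),(262,257.5))]); print("cover",c.round(1),c.mean(0))
c=c.mean(0)
e=d[1]-d[0]; print("edge yaw",np.arctan2(e[1],e[0]))
print("delta",delta((c[0],c[1],150),np.arctan2(e[1],e[0])))
E
```

```text
deck [[553.8 -75.3]
 [423.6 -33.5]
 [464.4 110.1]
 [602.2  67. ]] [510.98185819  17.07473064]
136.7 2.83
144.4 2.838
149.3 1.294
150.3 1.243
cover [[522.3 -22.8]
 [480.8 -10.3]
 [493.2  29.8]
 [534.4  18.2]] [507.66476562   3.71363719]
edge yaw 2.8303404117166124
delta (array([-46. , -34.8, 180. ]), [array([ 0.001, -0.   ,  0.021]), array([ 1.000e-03,  1.000e-03, -3.121e+00])])
```

View pics/c1.png

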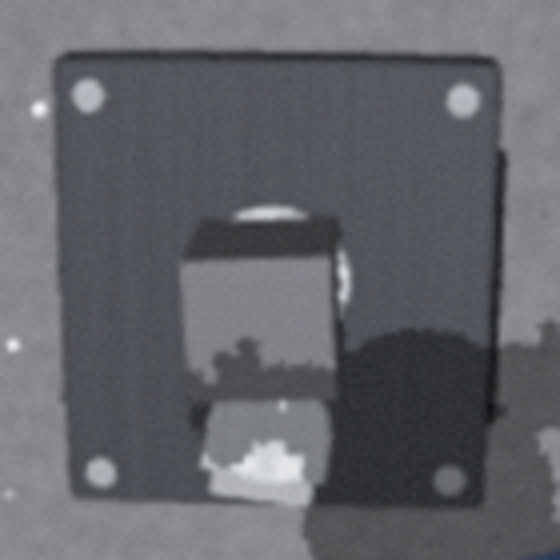

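The crop shows the cover's top face at columns 260–299, rows 229–264, so I recompute from those corners.

```bash
python3 - <<'E'
from h import *
p=np.load("p1.npy",allow_pickle=True).item()
c=np.array([onplane("wrist",u,75,p) for u in((260.5,229.5),(298.5,229),(299.5,264),(262,264))]); print("cover",c.round(1),c.mean(0))
for a,b in((0,1),(3,2),(1,2),(0,3)): e=c[b]-c[a]; print(np.hypot(*e).round(1),np.arctan2(e[1],e[0]).round(3))
g=np.array([onplane("wrist",u,29,p) for u in((266,276),(298,276),(293.5,291),(266.5,288.5))]); print("gen",g.round(1))
c=c.mean(0)
print("delta",delta((c[0],c[1],150),2.83)); print(proj("wrist",(c[0],c[1],25),p))
E
```

```text
cover [[525.4 -13.6]
 [484.6  -1.9]
 [495.7  37.8]
 [537.   25.7]] [510.64517367  12.01305957]
42.4 2.864
43.1 2.855
41.3 1.299
40.9 1.283
gen [[548.4  57.2]
 [508.6  68.9]
 [520.6  87.5]
 [553.6  74.2]]
delta (array([-54.8, -35.3, 180. ]), [array([ 0.001, -0.   ,  0.021]), array([ 1.000e-03,  1.000e-03, -3.121e+00])])
(np.float64(283.1808479580754), np.float64(234.83347821813976))
```

>>> {"fn": "servo_tool", "kwargs": {
  "rows": [
    [[85,-27,-18,50,0,0,0],[85,-55,-35,100,0,0,0],[85,-55,-35,150,0,0,0],[85,-55,-35,200,0,0,0],[85,-55,-35,240,0,0,0],[85,-55,-35,270,0,0,0],[85,-55,-35,288,0,0,0],[85,-55,-35,288,0,0,0],[85,-55,-35,288,0,0,0]]
  ]
}}

```text
clock: 2.78
position: [511.6, 12.1, 43.2]
ee_rot: [-0.597, 0.802, -0.0, 0.001]
contact_force: [0.3, -0.8, -0.9]
gripper_width: 84.8
grasp_force: 0.0
```

>>> {"fn": "servo_tool", "kwargs": {
  "rows": [
    [[20,0,0,0,0,0,0],[20,0,0,0,0,0,0],[20,0,0,0,0,0,0],[20,0,0,0,0,0,0],[20,0,0,0,0,0,0],[20,0,0,0,0,0,0]]
  ]
}}

```text
clock: 3.52
position: [511.7, 13.1, 43.2]
ee_rot: [-0.598, 0.802, -0.0, 0.001]
contact_force: [-0.2, -0.1, 6.2]
gripper_width: 41.1
grasp_force: 60.5
```

>>> {"fn": "servo_tool", "kwargs": {
  "rows": [
    [[20,0,0,-30,0,0,0],[20,0,0,-85,0,0,0],[20,0,0,-145,0,0,0],[20,0,0,-205,0,0,0],[20,20,-15,-255,0,0,0],[20,60,-45,-260,0,0,0],[20,90,-68,-260,0,0,0],[20,100,-75,-260,0,0,0],[20,100,-75,-260,0,0,0]]
  ]
}}

```text
clock: 4.65
position: [553.9, -104.6, 301.5]
ee_rot: [-0.597, 0.802, 0.001, -0.001]
contact_force: [0.1, -0.5, -0.2]
gripper_width: 41.6
grasp_force: 60.4
```

```bash
python3 - <<'E'
from h import *
im,p=snap("wrist","w2.png"); t,pt=snap("top","t2.png"); s=arm.read_state(); print(s['clock'],s['position'],s['gripper_width']); np.save("p2.npy",p,allow_pickle=True)
cv2.imwrite("pics/c2.png",np.hstack([im[:,:480],cv2.resize(t[10:200,340:480],(320,480))]))
E
```

```text
4.75 [ 553.87680382 -103.62860711  301.96910652] 41.42004461114697
```

View pics/c2.png

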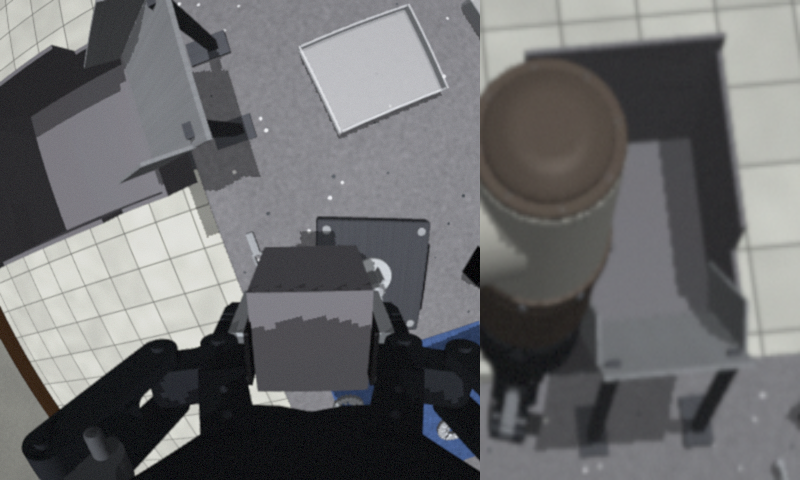

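```bash
python3 - <<'E'
from h import *
p=np.load("p2.npy",allow_pickle=True).item(); pt=arm.camera_params("top")
def tri(a,b):
    A=[];B=[]
    for o,d in(a,b):
        d=d/np.linalg.norm(d);M=np.eye(3)-np.outer(d,d);A.append(M);B.append(M@o)
    return np.linalg.lstsq(np.vstack(A),np.hstack(B),rcond=None)[0].round(1)
print("edge +y corner",tri(ray("wrist",(208,143),p),ray("top",(394.7,157),pt)))
print("bin nearcorner floor?",onplane("wrist",(31,118),-30,p),onplane("wrist",(68,230),-30,p))
for z in(155,175,190): print(z,onplane("wrist",(208,143),z,p),onplane("wrist",(150,2),z,p),onplane("top",(394.7,157),z,pt),onplane("top",(456,151),z,pt))
print(delta((665,-262,300),2.85))
E
```

```text
edge +y corner [ 588.4 -186.7  242.6]
bin nearcorner floor? [ 931.22616401 -351.36433667] [ 928.83057814 -162.24544671]
155 [ 613.2309274  -191.29834732] [ 626.68637185 -326.15439523] [ 620.22772732 -201.72644345] [ 621.69341803 -332.64818292]
175 [ 607.75122969 -190.09829135] [ 620.27677535 -315.63450772] [ 612.78811913 -198.45897026] [ 614.22663468 -326.95330745]
190 [ 603.6414564  -189.19824938] [ 615.46957797 -307.74459209] [ 607.208413   -196.00836536] [ 608.62654716 -322.68215085]
(array([ 120.1, -151.7,    1.8]), [array([0.001, 0.   , 0.002]), array([-0.000e+00,  1.000e-03, -3.139e+00])])
```

>>> {"fn": "servo_tool", "kwargs": {
  "rows": [
    [[20,30,-35,0,0,0,0.15],[20,60,-70,0,0,0,0.3],[20,90,-105,0,0,0,0.45],[20,122,-132,0,0,0,0.6],[20,122,-132,30,0,0,0.76],[20,122,-132,60,0,0,0.93],[20,122,-132,85,0,0,1.1],[20,122,-132,95,0,0,1.28],[20,122,-132,95,0,0,1.28],[20,122,-132,95,0,0,1.28]]
  ]
}}

```text
clock: 6.0
position: [646.4, -258.3, 208.3]
ee_rot: [-0.002, 1.0, -0.0, 0.001]
contact_force: [0.5, 0.5, -0.2]
gripper_width: 41.3
grasp_force: 60.5
```

>>> {"fn": "servo_tool", "kwargs": {
  "rows": [
    [[20,0,0,0,0,0,0],[85,0,0,0,0,0,0],[85,0,0,0,0,0,0],[85,0,0,0,0,0,0],[85,0,0,-30,0,0,0],[85,0,0,-80,0,0,0],[85,0,0,-100,0,0,0],[85,0,0,-100,0,0,0]]
  ]
}}

```text
clock: 7.0
position: [646.5, -259.3, 309.6]
ee_rot: [-0.0, 1.0, -0.0, 0.002]
contact_force: [-0.8, -1.1, -0.4]
gripper_width: 84.9
grasp_force: 0.0
```

```bash
python3 - <<'E'
from h import *
im,p=snap("wrist","w3.png"); t,pt=snap("scene","s3.png"); s=arm.read_state(); print(s['clock'],s['position'],s['gripper_width']); np.save("p3.npy",p,allow_pickle=True)
cv2.imwrite("pics/c3.png",np.hstack([im[:,:],t[240:480,100:420].repeat(2,0)[:,:160]]))
E
```

```text
7.1 [ 645.41848254 -258.75161617  305.94816688] 85.00425029348068
```

View pics/c3.png

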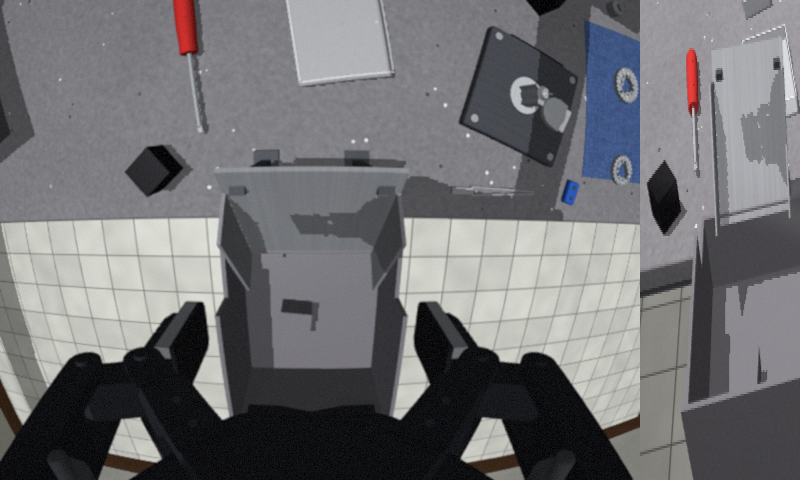

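The cover lies in the bin at (297,308), and the hub at (525,97) is now open with the generator beside it. I'll go back above the drive.

>>> {"fn": "servo_tool", "kwargs": {
  "rows": [
    [[85,25,45,0,0,0,-0.16],[85,50,90,0,0,0,-0.32],[85,75,130,10,0,0,-0.48],[85,100,170,20,0,0,-0.64],[85,125,210,40,0,0,-0.8],[85,152,251,60,0,0,-0.96],[85,152,251,80,0,0,-1.12],[85,152,251,80,0,0,-1.28],[85,152,251,80,0,0,-1.28],[85,152,251,80,0,0,-1.28]]
  ]
}}

```text
clock: 8.35
position: [493.4, -8.3, 226.7]
ee_rot: [-0.597, 0.803, 0.0, -0.001]
contact_force: [-0.6, 0.1, -0.0]
gripper_width: 85.2
grasp_force: 0.0
```

```bash
python3 - <<'E'
from h import *
im,p=snap("wrist","w4.png"); s=arm.read_state(); print(s['clock'],s['position'],s['ee_rot']); np.save("p4.npy",p,allow_pickle=True)
u=proj("wrist",(511,12,25),p); print(u); u=(int(u[0]),int(u[1]))
a,b=u[1]-70,u[0]-110
print(a,b); cv2.imwrite("pics/c4.png",cv2.resize(im[a:a+150,b:b+200],None,fx=4,fy=4,interpolation=2))
E
```

```text
8.4 [493.55304184  -8.32904171 226.94760183] [-5.96634318e-01  8.02513159e-01  1.57573529e-04 -3.08953325e-04]
(np.float64(300.08511542703616), np.float64(234.33010338211324))
164 190
```

View pics/c4.png

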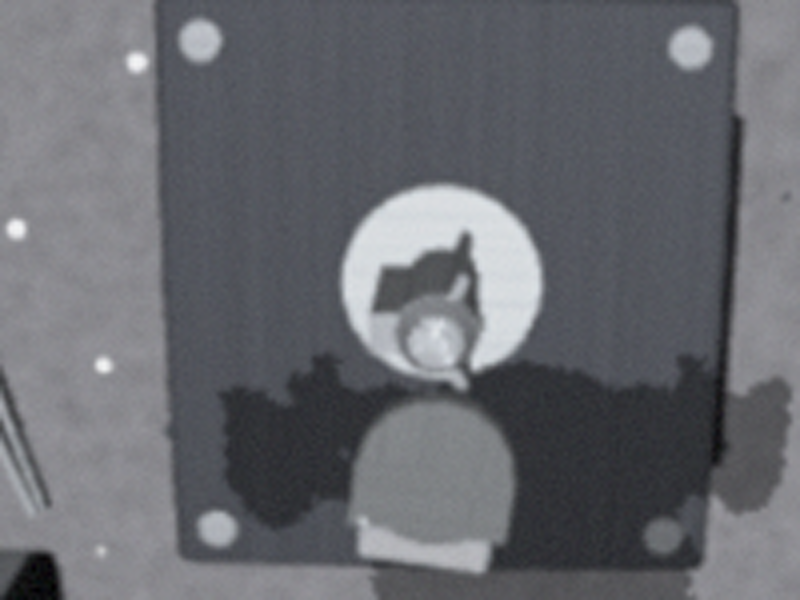

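The key points left in the image, i.e. drive +x is about −0.29 rad in the world. The seat is at (300.5,234). The generator's body spans crop (348–515, 398–545), with its header below, and it is turned about 0.13 rad.

```bash
python3 - <<'E'
from h import *
p=np.load("p4.npy",allow_pickle=True).item(); im=cv2.imread("pics/w4.png")
q=lambda u,z:onplane("wrist",(190+(u[0]+.5)/4-.5,164+(u[1]+.5)/4-.5),z,p)
g=cv2.cvtColor(im,6)[164:314,190:390]
m=(g>185).astype(np.uint8); n,l,st,ce=cv2.connectedComponentsWithStats(m)
i=1+np.argmax(st[1:,4]); pts=cv2.findNonZero((l==i).astype(np.uint8)).reshape(-1,2); 
hull=cv2.convexHull(pts).reshape(-1,2); hull=hull[hull[:,1]<92]
w=np.array([onplane("wrist",(a+190,b+164),25,p) for a,b in hull])
A=np.c_[2*w,np.ones(len(w))]; s=np.linalg.lstsq(A,(w**2).sum(1),rcond=None)[0]; print("seat",s[:2],np.sqrt(s[2]+s[0]**2+s[1]**2))
print("seat manual",q((442,280),25)); print("nose",q((436,335),71))
d=np.array([q(u,20) for u in((155,2),(735,2),(700,568),(180,558))])
for a,b in((0,1),(3,2),(1,2),(0,3)): e=d[b]-d[a]; print(np.hypot(*e).round(1),np.arctan2(e[1],e[0]).round(3))
print("deck centre",d.mean(0)); print('key tip',q((371,325),65))
for k,u in(("arc",(438,399)),("hl",(358,555)),("hr",(488,572)),("L",(350,500)),("R",(515,500)),("bl",(349,518)),("br",(508,545))): print(k,q(u,29).round(1))
E
```

```text
seat [511.15138174  11.85578115] 23.3449443674468
seat manual [510.75425129  11.3376072 ]
nose [510.53007945  10.60442024]
137.7 2.845
137.6 2.831
147.2 1.262
145.2 1.262
deck centre [512.94796537  16.74749865]
key tip [524.00858469   6.18857911]
arc [520.2  38.8]
hl [552.5  73.5]
hr [522.1  87.5]
L [549.5  58.3]
R [509.8  70.1]
bl [551.3  62.9]
br [515.   81.6]
```

```bash
python3 - <<'E'
from h import *
print(delta((530.3,62,22),2.715))
E
```

```text
(array([-78. , -15.1, 204.9]), [array([ 0.001, -0.   ,  0.134]), array([ 1.000e-03,  1.000e-03, -3.007e+00])])
```

>>> {"fn": "servo_tool", "kwargs": {
  "rows": [
    [[52,-40,-8,30,0,0,0.07],[52,-78,-15,60,0,0,0.134],[52,-78,-15,110,0,0,0.134],[52,-78,-15,150,0,0,0.134],[52,-78,-15,175,0,0,0.134],[52,-78,-15,190,0,0,0.134],[52,-78,-15,198,0,0,0.134],[52,-78,-15,201,0,0,0.134],[52,-78,-15,204,0,0,0.134],[52,-78,-15,204,0,0,0.134]]
  ]
}}

```text
clock: 9.65
position: [530.6, 62.4, 23.8]
ee_rot: [-0.542, 0.84, -0.0, 0.0]
contact_force: [0.1, 1.4, -0.6]
gripper_width: 52.0
grasp_force: 0.0
```

>>> {"fn": "servo_tool", "kwargs": {
  "rows": [
    [[25,0,0,0,0,0,0],[25,0,0,0,0,0,0],[25,0,0,0,0,0,0],[25,0,0,0,0,0,0],[25,0,0,0,0,0,0]]
  ]
}}

```text
clock: 10.28
position: [530.8, 62.4, 24.3]
ee_rot: [-0.543, 0.84, -0.0, 0.001]
contact_force: [-1.9, -0.8, 5.4]
gripper_width: 37.6
grasp_force: 59.9
```

>>> {"fn": "servo_tool", "kwargs": {
  "rows": [
    [[50,0,0,0,0,0,0],[50,0,0,0,0,0,0],[50,0,0,3,0,0,0],[50,0,0,4,0,0,0],[25,0,0,4,0,0,0],[25,0,0,4,0,0,0],[25,0,0,4,0,0,0],[25,0,0,4,0,0,0]]
  ]
}}

```text
clock: 11.28
position: [530.3, 62.3, 19.2]
ee_rot: [-0.542, 0.84, 0.0, -0.0]
contact_force: [1.1, -0.4, -0.2]
gripper_width: 38.8
grasp_force: 40.5
```

>>> {"fn": "servo_tool", "kwargs": {
  "rows": [
    [[25,0,0,-20,0,0,0],[25,0,0,-60,0,0,0],[25,0,0,-80,0,0,0],[25,0,0,-80,0,0,0]]
  ]
}}

```text
clock: 11.78
position: [531.3, 62.7, 100.7]
ee_rot: [-0.542, 0.84, -0.0, 0.002]
contact_force: [-0.6, -0.4, -1.0]
gripper_width: 38.0
grasp_force: 65.2
```

```bash
python3 - <<'E'
from h import *
p=np.load("p2.npy",allow_pickle=True).item()
d=np.array([onplane("wrist",u,28,p) for u in((300,47),(409,7),(446,88),(340,134))]); print(d.round(),d.mean(0))
c=d.mean(0); print(delta((c[0],c[1],90),2.715+0.3),delta((c[0],c[1],90),np.pi+.05))
E
```

```text
[[ 517. -271.]
 [ 383. -288.]
 [ 369. -185.]
 [ 503. -163.]] [ 442.84723915 -226.73482449]
(array([300.2, -38.5,  10. ]), [array([-0.003,  0.002, -0.297]), array([0.004, 0.004, 2.844])]) (array([300.2, -38.5,  10. ]), [array([-0.003,  0.002, -0.474]), array([0.003, 0.004, 2.668])])
```

>>> {"fn": "servo_tool", "kwargs": {
  "rows": [
    [[25,50,-7,-10,0,0,-0.1],[25,100,-13,-10,0,0,-0.2],[25,150,-20,-10,0,0,-0.3],[25,200,-26,-10,0,0,-0.4],[25,250,-32,-10,0,0,-0.47],[25,300,-38,0,0,0,-0.47],[25,300,-38,40,0,0,-0.47],[25,300,-38,70,0,0,-0.47],[25,300,-38,85,0,0,-0.47],[25,300,-38,85,0,0,-0.47]]
  ]
}}

```text
clock: 13.02
position: [439.6, -226.5, 12.0]
ee_rot: [0.723, -0.691, -0.002, 0.002]
contact_force: [0.2, 0.3, -0.5]
gripper_width: 38.3
grasp_force: 65.2
```

>>> {"fn": "servo_tool", "kwargs": {
  "rows": [
    [[25,0,0,4,0,0,0],[25,0,0,8,0,0,0],[25,0,0,10,0,0,0],[25,0,0,11,0,0,0]]
  ]
}}

```text
clock: 13.52
position: [441.7, -226.7, 3.5]
ee_rot: [0.723, -0.691, 0.0, -0.0]
contact_force: [0.0, -0.7, 0.6]
gripper_width: 37.6
grasp_force: 65.2
```

>>> {"fn": "servo_tool", "kwargs": {
  "rows": [
    [[52,0,0,0,0,0,0],[52,0,0,0,0,0,0],[52,0,0,0,0,0,0],[52,0,0,-15,0,0,0],[52,0,0,-60,0,0,0],[52,0,0,-110,0,0,0],[52,0,0,-170,0,0,0],[52,0,0,-230,0,0,0],[52,0,0,-230,0,0,0]]
  ]
}}

```text
clock: 14.65
position: [444.3, -227.6, 238.9]
ee_rot: [0.723, -0.69, 0.005, -0.003]
contact_force: [0.6, 0.1, -0.4]
gripper_width: 52.2
grasp_force: 0.0
```

```bash
python3 - <<'E'
from h import *
im,p=snap("wrist","w5.png"); np.save("p5.npy",p,allow_pickle=True); s=arm.read_state(); print(s['clock'],s['position'])
print(proj("wrist",(442,-227,3),p))
print(delta((478,235,300),2.84))
E
```

```text
14.7 [ 442.41701473 -226.84738695  235.61949255]
(np.float64(316.82476987153365), np.float64(204.2726794285314))
(array([-459.7,  -57.1,  -64.5]), [array([-0.006,  0.   ,  0.347]), array([-0.   , -0.008, -2.794])])
```

>>> {"fn": "servo_tool", "kwargs": {
  "rows": [
    [[85,-50,-6,-20,0,0,0.05],[85,-105,-12,-40,0,0,0.1],[85,-160,-20,-64,0,0,0.15],[85,-215,-26,-64,0,0,0.2],[85,-270,-33,-64,0,0,0.25],[85,-325,-40,-64,0,0,0.3],[85,-380,-47,-64,0,0,0.347],[85,-430,-53,-64,0,0,0.347],[85,-460,-57,-64,0,0,0.347],[85,-460,-57,-64,0,0,0.347]]
  ]
}}

```text
clock: 15.95
position: [476.6, 236.7, 294.6]
ee_rot: [-0.594, 0.804, 0.0, -0.002]
contact_force: [0.3, 0.1, 0.4]
gripper_width: 84.8
grasp_force: 0.0
```

```bash
python3 - <<'E'
from h import *
im,p=snap("wrist","w6.png"); np.save("p6.npy",p,allow_pickle=True); s=arm.read_state(); print(s['clock'],s['position'],s['joints'])
b=cv2.imread("pics/w5.png"); cv2.imwrite("pics/c6.png",np.vstack([np.hstack([im,cv2.resize(b[130:290,240:400],(160,160)).repeat(1,0) if 0 else np.vstack([b[130:290,240:400],np.zeros((320,160,3),np.uint8)])])]))
E
```

```text
16.0 [476.5771241  235.59730788 295.0009268 ] [ 7.64117911e-01  1.86954475e-01 -1.08643588e-01 -5.45841617e-04
 -1.27983910e+00 -1.06368285e+00]
```

View pics/c6.png

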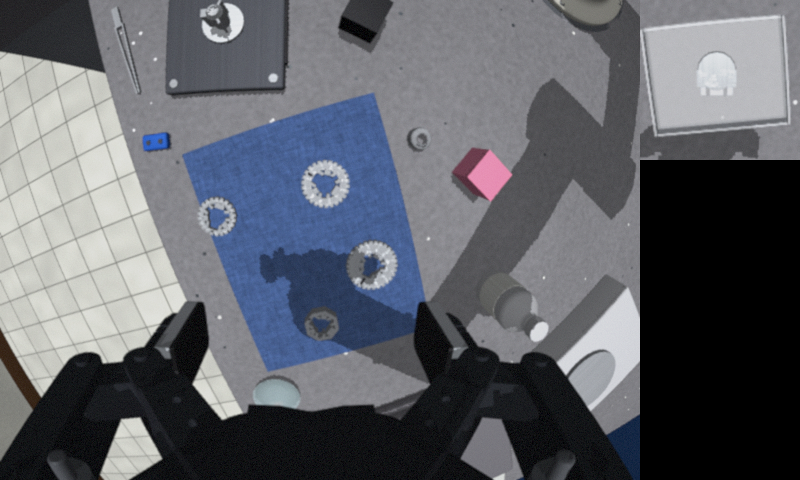

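The generator lies flat in the box, as the right inset shows. On the mat, the rings are at (372,265), (326,184) and (217,216), and the octagonal collar is at (322,324). I'll write a detector.

```bash
cat > det.py <<'E'
from h import *
def rings(im,p,z=9.0,zb=10.0,floor=None,show=False):
    """steel rings on the blue mat: centre, radius (min enclosing of hull), slot yaw from bore"""
    hsv=cv2.cvtColor(im,cv2.COLOR_BGR2HSV)
    blue=((hsv[...,0]>100)&(hsv[...,0]<130)&(hsv[...,1]>90)).astype(np.uint8)
    nb=cv2.morphologyEx(1-blue,cv2.MORPH_OPEN,np.ones((2,2),np.uint8))
    cs,hi=cv2.findContours(nb,cv2.RETR_CCOMP,cv2.CHAIN_APPROX_NONE); out=[]
    for i,c in enumerate(cs):
        if hi[0,i,3]>=0 or hi[0,i,2]<0: continue
        x,y,w,h=cv2.boundingRect(c)
        if w>160 or w<18 or h>160 or h<18: continue
        # biggest hole
        k=hi[0,i,2]; hb=None
        while k>=0:
            if hb is None or cv2.contourArea(cs[k])>cv2.contourArea(cs[hb]): hb=k
            k=hi[0,k,0]
        W=np.array([onplane("wrist",u,z,p) for u in cv2.convexHull(c).reshape(-1,2)],np.float32)
        (cx,cy),r=cv2.minEnclosingCircle(W)
        m=np.zeros(nb.shape,np.uint8); cv2.drawContours(m,cs,hb,1,-1)
        m&=1-nb
        B=np.array([onplane("wrist",u,zb,p) for u in cv2.findNonZero(m).reshape(-1,2)]); V=B-[cx,cy]
        out.append((np.r_[cx,cy],r,V,(x+w/2,y+h/2)))
    return out
def slots(V):
    """sectors of bore beyond 11.3 mm"""
    R=np.hypot(*V.T); a=np.arctan2(V[:,1],V[:,0])[R>11.3]
    H,_=np.histogram(a,72,(-np.pi,np.pi)); on=H>0
    z=np.exp(1j*a); lab=[]; st=[i for i in range(72) if on[i] and not on[i-1]]
    for i in st:
        j=i
        while on[(j+1)%72]: j+=1
        bins=[b%72 for b in range(i,j+1)]
        sel=np.isin(np.floor((a+np.pi)/(2*np.pi)*72).astype(int)%72,bins)
        lab.append((int(sel.sum()),round(float(np.angle(z[sel].mean())),3)))
    return sorted(lab,reverse=True)
E
python3 - <<'E'
from det import *
p=np.load("p6.npy",allow_pickle=True).item()
for c,r,V,u in rings(cv2.imread("pics/w6.png"),p):
    print(u,c.round(1),round(r,1),slots(V),V.mean(0).round(1), "cam dir",np.round((-p['R'].T@p['t'])[:2]-c))
print(-p['R'].T@p['t'])
E
```

```text
(322.5, 324.5) [512.1 403.9] 26.6 [(7, -0.962)] [ 1.2 -1. ] cam dir [ -56. -236.]
(373.0, 266.0) [428.8 343.4] 33.5 [(19, 0.634), (10, -1.212), (4, 2.785), (1, 0.258)] [ 1.3 -0.5] cam dir [  28. -175.]
(326.5, 185.5) [455.9 229.9] 29.1 [(34, -0.874), (12, 1.102), (12, -2.835)] [ 0.7 -1. ] cam dir [  1. -62.]
[456.45413813 168.03445696 437.76138838]
```

The collar reads about (511,400) now against (535,368) before, so it was already knocked. Large is at (429,343) and medium at (456,230). Next is a near look straight above the large cog.

```bash
python3 - <<'E'
from h import *
print(delta((449,410,120),2.84))
E
```

```text
(array([-159.2,   77.4,  174.6]), [array([ 0.003, -0.004,  0.002]), array([ 0.006,  0.004, -3.14 ])])
```

>>> {"fn": "servo_tool", "kwargs": {
  "rows": [
    [[85,-40,20,45,0,0,0],[85,-80,40,90,0,0,0],[85,-120,58,130,0,0,0],[85,-159,77,160,0,0,0],[85,-159,77,175,0,0,0],[85,-159,77,175,0,0,0],[85,-159,77,175,0,0,0]]
  ]
}}

```text
clock: 16.88
position: [451.8, 409.0, 123.5]
ee_rot: [-0.593, 0.806, 0.0, 0.001]
contact_force: [0.1, 0.3, -0.2]
gripper_width: 85.0
grasp_force: 0.0
```

```bash
python3 - <<'E'
from det import *
im,p=snap("wrist","w7.png"); np.save("p7.npy",p,allow_pickle=True); s=arm.read_state(); print(s['clock'],s['position'])
for c,r,V,u in rings(im,p):
    print(u,c.round(1),round(r,1),slots(V),V.mean(0).round(1), "cam dir",np.round((-p['R'].T@p['t'])[:2]-c))
    if 31<r<36: print(delta((c[0],c[1],3)))
cv2.imwrite("pics/c7.png",im[60:480])
E
```

```text
16.925 [451.82903496 409.27052482 123.86546711]
(230.5, 250.0) [513.4 402.8] 25.4 [(44, -0.981), (32, -2.91), (9, 1.209), (2, 2.712)] [-1.1 -1.1] cam dir [-83. -63.]
(315.5, 137.0) [429.4 343.3] 32.7 [(113, 0.749), (44, 2.756), (44, -1.253), (16, -1.846), (2, -2.918)] [0.6 0.5] cam dir [ 1. -4.]
(array([ 69.9,   1.9, 120.7]), [])
(231.0, 20.0) [456.8 231.5] 28.8 [(6, 1.826)] [-3.2 12.3] cam dir [-26. 108.]
```

View pics/c7.png

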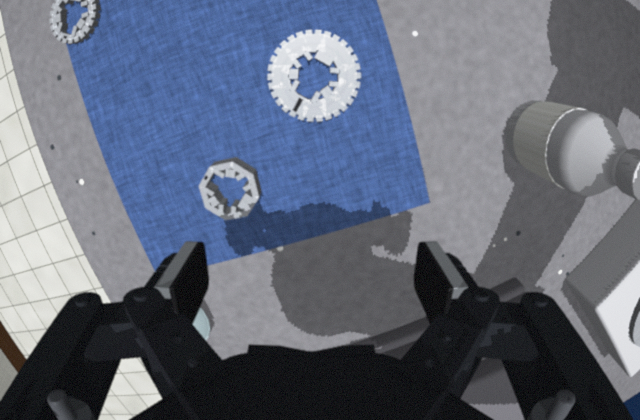

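```bash
python3 - <<'E'
from h import *
p=np.load("p7.npy",allow_pickle=True).item(); s=arm.read_state(); R=Ro.from_quat(s['ee_rot'])
for z in(0,-13,-19,-35):
    print(z,[np.round(proj("wrist",s['position']+R.apply((x,y,z)),p),0) for y in(-42.5,42.5) for x in(-11,11)])
E
```

```text
0 [array([218., 327.]), array([213., 283.]), array([407., 327.]), array([412., 283.])]
-13 [array([211., 343.]), array([205., 296.]), array([414., 343.]), array([420., 295.])]
-19 [array([208., 350.]), array([201., 302.]), array([417., 350.]), array([424., 302.])]
-35 [array([198., 373.]), array([189., 322.]), array([427., 373.]), array([436., 322.])]
```

>>> {"fn": "servo_tool", "kwargs": {
  "rows": [
    [[78,35,1,30,0,0,0],[78,70,2,60,0,0,0],[78,70,2,90,0,0,0],[78,70,2,110,0,0,0],[78,70,2,120,0,0,0],[78,70,2,125,0,0,0],[78,70,2,128,0,0,0],[78,70,2,128,0,0,0]]
  ]
}}

```text
clock: 17.92
position: [428.5, 344.1, -5.2]
ee_rot: [-0.593, 0.805, 0.0, 0.0]
contact_force: [-0.2, 0.0, -0.1]
gripper_width: 77.9
grasp_force: 0.0
```

>>> {"fn": "servo_tool", "kwargs": {
  "rows": [
    [[50,0,0,0,0,0,0],[50,0,0,0,0,0,0],[50,0,0,0,0,0,0],[50,0,0,0,0,0,0],[50,0,0,0,0,0,0]]
  ]
}}

```text
clock: 18.55
position: [428.8, 344.4, -4.6]
ee_rot: [-0.593, 0.805, 0.0, 0.001]
contact_force: [0.1, -0.6, 5.5]
gripper_width: 62.1
grasp_force: 65.0
```

>>> {"fn": "servo_tool", "kwargs": {
  "rows": [
    [[50,0,0,-20,0,0,0],[50,0,0,-70,0,0,0.05],[50,30,-18,-110,0,0,0.2],[50,75,-45,-120,0,0,0.36],[50,120,-73,-120,0,0,0.52],[50,165,-100,-120,0,0,0.68],[50,210,-127,-120,0,0,0.84],[50,255,-155,-120,0,0,1.0],[50,293,-177,-120,0,0,1.055],[50,293,-177,-120,0,0,1.055]]
  ]
}}

```text
clock: 19.8
position: [510.1, 9.0, 113.8]
ee_rot: [-0.105, 0.995, 0.0, -0.001]
contact_force: [-1.0, 0.2, -1.2]
gripper_width: 61.7
grasp_force: 66.1
```

>>> {"fn": "servo_tool", "kwargs": {
  "rows": [
    [[50,0,0,0,0,0,0],[50,0,0,0,0,0,0]]
  ]
}}

```text
clock: 20.05
position: [510.3, 12.4, 114.2]
ee_rot: [-0.108, 0.994, 0.0, -0.0]
contact_force: [-0.8, -0.5, 0.2]
gripper_width: 61.8
grasp_force: 66.1
```

```bash
python3 - <<'E'
from det import *
im,p=snap("wrist","w8.png"); np.save("p8.npy",p,allow_pickle=True); s=arm.read_state(); print(s['clock'],s['position'],s['gripper_width'])
R=Ro.from_quat(s['ee_rot']).as_matrix(); print("yaw y",np.arctan2(R[1,1],R[0,1]))
print(delta((510.9,11.5,116),0.75-0.75+2.846-1.055))
print(proj("wrist",(510.9,11.5,71),p),proj("wrist",s['position']+[0,0,10],p))
cv2.imwrite("pics/c8.png",cv2.resize(im[170:420,160:460],None,fx=2.4,fy=2.4,interpolation=2))
E
```

```text
20.1 [510.29193923  12.46775443 114.27063276] 61.94507630265953
yaw y 1.787387134943755
(array([-0.4, -1.1, -1.7]), [array([ 0.   , -0.   , -0.004]), array([-0.   , -0.   ,  3.138])])
(np.float64(308.1083106273669), np.float64(270.5619002166079)) (np.float64(309.8509557760783), np.float64(317.3767268551609))
```

View pics/c8.png

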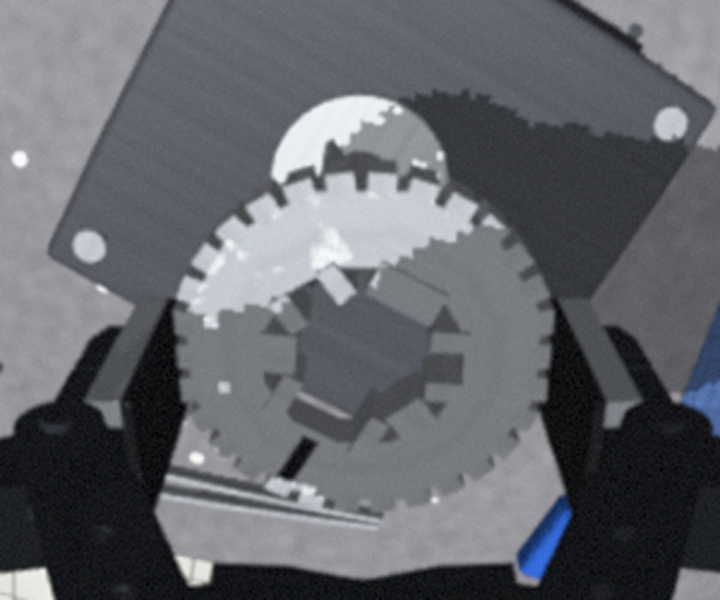

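The cog is held level and centred near crop (365,340), with its black line at (297,458). I'll check its yaw and offset in the world.

```bash
python3 - <<'E'
from det import *
p=np.load("p8.npy",allow_pickle=True).item()
q=lambda u,z:onplane("wrist",(160+u[0]/2.4,170+u[1]/2.4),z,p)
for z in (124,127):
    E=np.array([q(u,z) for u in((178,350),(553,350),(365,170),(365,511),(300,182),(430,182),(255,205),(480,205))],np.float32)
    (c,r)=cv2.minEnclosingCircle(E); l=q((312,440),z)-q((283,475),z); d=q((297,458),z)-c
    print(z,c,r,"line yaw",np.arctan2(l[1],l[0])+np.pi, np.arctan2(d[1],d[0]))
E
```

```text
124 (511.05859375, 13.568094253540039) 33.205841064453125 line yaw 5.892643289193947 -0.3123348161768369
127 (509.4493713378906, 13.203680992126465) 32.4577522277832 line yaw 5.892643289193942 -0.31233498689212585
```

>>> {"fn": "servo_tool", "kwargs": {
  "rows": [
    [[50,0,-1,15,0,0,0],[50,0,-1,30,0,0,0],[50,0,-1,40,0,0,0],[50,0,-1,45,0,0,0],[50,0,-1,48,0,0,0],[50,0,-1,51,0,0,0],[50,0,-1,54,0,0,0],[50,0,-1,57,0,0,0],[50,0,-1,59,0,0,0],[50,0,-1,59,0,0,0]]
  ]
}}

```text
clock: 21.35
position: [510.8, 10.5, 55.2]
ee_rot: [-0.107, 0.994, -0.0, 0.0]
contact_force: [-0.5, -0.1, -1.5]
gripper_width: 61.9
grasp_force: 66.1
```

>>> {"fn": "servo_tool", "kwargs": {
  "rows": [
    [[50,0,0,4,0,0,0],[50,0,0,9,0,0,0],[50,0,0,14,0,0,0],[50,0,0,19,0,0,0],[50,0,0,24,0,0,0],[50,0,0,28,0,0,0],[50,0,0,30,0,0,0],[50,0,0,30,0,0,0]]
  ]
}}

```text
clock: 22.35
position: [510.8, 10.5, 25.2]
ee_rot: [-0.107, 0.994, 0.0, 0.0]
contact_force: [0.7, -0.2, -1.7]
gripper_width: 62.0
grasp_force: 66.1
```

>>> {"fn": "servo_tool", "kwargs": {
  "rows": [
    [[50,0,0,2,0,0,0],[50,0,0,3,0,0,0],[78,0,0,3,0,0,0],[78,0,0,3,0,0,0],[78,0,0,3,0,0,0],[78,0,0,-15,0,0,0],[78,0,0,-65,0,0,0],[78,0,0,-95,0,0,0],[78,0,0,-105,0,0,0],[78,0,0,-105,0,0,0]]
  ]
}}

```text
clock: 23.6
position: [510.5, 10.5, 130.3]
ee_rot: [-0.107, 0.994, 0.0, 0.0]
contact_force: [0.2, -0.7, -1.2]
gripper_width: 77.9
grasp_force: 0.0
```

```bash
python3 - <<'E'
from det import *
im,p=snap("wrist","w9.png"); np.save("p9.npy",p,allow_pickle=True); s=arm.read_state(); print(s['clock'],s['position'],s['contact_force'])
print(delta((477,298,125),2.84), proj("wrist",(510.9,11.5,35),p))
E
```

```text
23.65 [509.91668405  10.39047196 129.3652853 ] [-0.36484174 -0.5816791  -0.8003011 ]
(array([-29. , 288. ,   4.4]), [array([ 1.000e-03, -1.000e-03, -1.055e+00]), array([-2.000e-03, -1.000e-03,  2.087e+00])]) (np.float64(311.4056535734829), np.float64(242.52048466847268))
```

>>> {"fn": "servo_tool", "kwargs": {
  "rows": [
    [[78,-4,40,0,0,0,-0.15],[78,-8,80,0,0,0,-0.3],[78,-12,120,0,0,0,-0.45],[78,-16,160,0,0,0,-0.6],[78,-20,200,0,0,0,-0.75],[78,-24,240,0,0,0,-0.9],[78,-29,288,0,0,0,-1.055],[78,-29,288,0,0,0,-1.055],[78,-29,288,0,0,0,-1.055]]
  ]
}}

```text
clock: 24.78
position: [476.8, 297.3, 128.6]
ee_rot: [-0.593, 0.805, -0.0, -0.002]
contact_force: [0.4, 0.4, -0.2]
gripper_width: 78.0
grasp_force: 0.0
```

```bash
cat > look.py <<'E'
import sys
from det import *
im,p=snap("wrist",sys.argv[1]+".png"); np.save(sys.argv[1]+".npy",p,allow_pickle=True); s=arm.read_state(); print(s['clock'],s['position'])
R=Ro.from_quat(s['ee_rot']).as_matrix(); print("yaw y",np.arctan2(R[1,1],R[0,1]).round(3))
for c,r,V,u in rings(im,p,float(sys.argv[2]) if len(sys.argv)>2 else 9.,float(sys.argv[3]) if len(sys.argv)>3 else 10.):
    print(u,c.round(1),round(r,1),slots(V),V.mean(0).round(1),"cam dir",np.round((-p['R'].T@p['t'])[:2]-c),"to z=0",delta((c[0],c[1],0))[0])
E
python3 look.py w10
```

```text
24.825 [477.01234923 296.86578742 128.9570327 ]
yaw y 2.839
(308.5, 359.5) [512.8 403.1] 27.8 [(11, -0.984)] [ 0.4 -1.1] cam dir [ -57. -175.] to z=0 [-112.4   -2.7  128.6]
(311.0, 135.5) [456.3 229.4] 28.7 [(107, -0.854), (44, -2.886), (41, 1.162), (15, 1.736), (2, 2.805)] [ 0.5 -0.5] cam dir [-0. -1.] to z=0 [ 70.3  -0.5 129.1]
```

>>> {"fn": "servo_tool", "kwargs": {
  "rows": [
    [[70,35,0,30,0,0,0],[70,70,-0.5,60,0,0,0],[70,70,-0.5,95,0,0,0],[70,70,-0.5,115,0,0,0],[70,70,-0.5,125,0,0,0],[70,70,-0.5,129,0,0,0],[70,70,-0.5,132,0,0,0],[70,70,-0.5,132,0,0,0]]
  ]
}}

```text
clock: 25.82
position: [457.6, 231.2, -1.3]
ee_rot: [-0.593, 0.805, 0.0, 0.0]
contact_force: [0.4, 0.0, 0.1]
gripper_width: 70.0
grasp_force: 0.0
```

>>> {"fn": "servo_tool", "kwargs": {
  "rows": [
    [[40,0,0,0,0,0,0],[40,0,0,0,0,0,0],[40,0,0,0,0,0,0],[40,0,0,0,0,0,0],[40,0,0,0,0,0,0]]
  ]
}}

```text
clock: 26.45
position: [457.8, 231.5, -0.6]
ee_rot: [-0.593, 0.805, -0.0, 0.001]
contact_force: [-0.9, -0.8, 5.8]
gripper_width: 53.4
grasp_force: 63.7
```

>>> {"fn": "servo_tool", "kwargs": {
  "rows": [
    [[40,0,0,-20,0,0,0],[40,0,0,-75,0,0,-0.06],[40,30,-18,-115,0,0,-0.15],[40,70,-42,-115,0,0,-0.25],[40,110,-66,-115,0,0,-0.35],[40,150,-90,-115,0,0,-0.45],[40,194,-116,-115,0,0,-0.553],[40,194,-116,-115,0,0,-0.553],[40,194,-116,-115,0,0,-0.553]]
  ]
}}

```text
clock: 27.58
position: [510.3, 11.3, 113.2]
ee_rot: [0.79, -0.613, -0.0, -0.0]
contact_force: [0.5, 0.2, -0.7]
gripper_width: 53.4
grasp_force: 65.3
```

```bash
cat > held.py <<'E'
import sys
from h import *
# held part: dark line direction & outline centre at its top plane; usage: held.py name ztop_offset radius
n,dz,r0=sys.argv[1],float(sys.argv[2]),float(sys.argv[3])
im,p=snap("wrist",n+".png"); np.save(n+".npy",p,allow_pickle=True); s=arm.read_state(); T=s['position']; R=Ro.from_quat(s['ee_rot']).as_matrix()
print(s['clock'],T,s['gripper_width'],"yaw y",np.arctan2(R[1,1],R[0,1]).round(3))
# rectify a 80x80 mm patch at the top plane in world axes, 8 px/mm
z=T[2]+dz; S=8; N=640; g=np.mgrid[0:N,0:N]; X=T[0]+(g[1]-N/2)/S; Y=T[1]-(g[0]-N/2)/S
K,Rc,t=(np.array(p[k]) for k in("intrinsics","R","t")); C=np.einsum('ij,jab->iab',Rc,np.stack([X,Y,np.full_like(X,z)]))+t[:,None,None]
rr=np.hypot(C[0],C[1]); th=np.arctan2(rr,C[2]); u=(K[0,0]*C[0]/rr*th+K[0,2]).astype(np.float32); v=(K[1,1]*C[1]/rr*th+K[1,2]).astype(np.float32)
o=cv2.remap(im,u,v,cv2.INTER_CUBIC); cv2.imwrite(f"pics/{n}r.png",o)
G=cv2.cvtColor(o,6); m=(G<45).astype(np.uint8)
# line: elongated dark blob, radius 14..r0 of the TCP
k,l,st,ce=cv2.connectedComponentsWithStats(m)
for i in range(1,k):
    if 60<st[i,4]<3500:
        pts=cv2.findNonZero((l==i).astype(np.uint8)); (c,(w,h),a)=cv2.minAreaRect(pts)
        d=(np.array(c)-N/2)/S*[1,-1]
        if max(w,h)>1.8*min(w,h) and 10<np.hypot(*d)<r0: print("dark",st[i,4],d.round(1),"yaw",np.arctan2(d[1],d[0]).round(3),"size",round(w/S,1),round(h/S,1))
E
python3 held.py w11 12 28
```

```text
27.625 [510.37645085  11.85998805 113.30238436] 53.43794816697226 yaw y -2.89
dark 550 [ 22. -11.] yaw -0.464 size 4.8 2.0
```

```bash
python3 - <<'E'
import cv2,numpy as np
a=cv2.resize(cv2.imread("pics/w11r.png"),(480,480)); b=cv2.imread("pics/w9.png")[190:300,261:361]
cv2.imwrite("pics/c11.png",np.hstack([a,cv2.resize(b,(320,352),interpolation=2) if 0 else np.vstack([cv2.resize(b,(320,352),interpolation=2),np.zeros((128,320,3),np.uint8)])]))
E
```

```text
(no output)
```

View pics/c11.png

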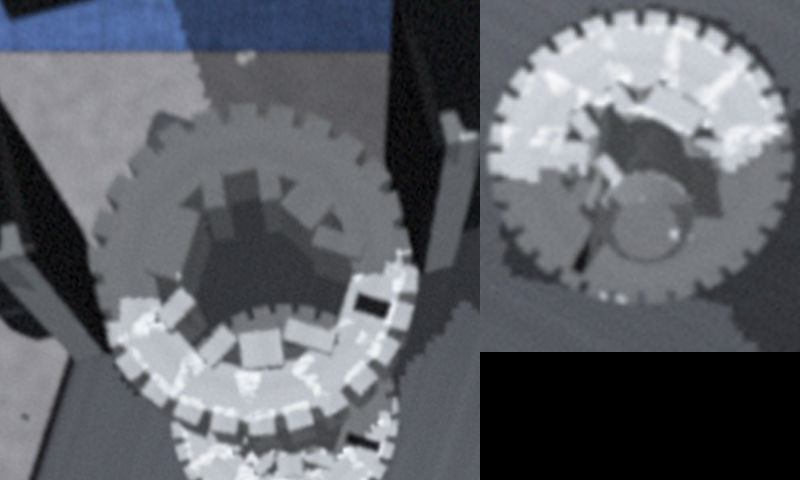

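The held medium cog is centred at rectified (255,270), so it sits about 3 mm along tool +x from the TCP. Its line at (372,305) gives a yaw of about −0.29, which is good. The right inset shows the large cog down around the post.

>>> {"fn": "servo_tool", "kwargs": {
  "rows": [
    [[40,-3,0,15,0,0,0],[40,-3,0,30,0,0,0],[40,-3,0,38,0,0,0],[40,-3,0,42,0,0,0],[40,-3,0,45,0,0,0],[40,-3,0,48,0,0,0],[40,-3,0,51,0,0,0],[40,-3,0,54,0,0,0],[40,-3,0,54,0,0,0]]
  ]
}}

```text
clock: 28.75
position: [509.7, 14.2, 59.1]
ee_rot: [0.79, -0.613, -0.0, 0.0]
contact_force: [-0.4, -0.2, -0.4]
gripper_width: 53.2
grasp_force: 65.3
```

>>> {"fn": "servo_tool", "kwargs": {
  "rows": [
    [[40,0,0,4,0,0,0],[40,0,0,8,0,0,0],[40,0,0,12,0,0,0],[40,0,0,16,0,0,0],[40,0,0,19,0,0,0],[40,0,0,22,0,0,0],[40,0,0,22,0,0,0]]
  ]
}}

```text
clock: 29.62
position: [509.7, 14.3, 37.1]
ee_rot: [0.79, -0.613, -0.0, 0.0]
contact_force: [0.4, 0.4, -0.9]
gripper_width: 53.3
grasp_force: 65.3
```

>>> {"fn": "servo_tool", "kwargs": {
  "rows": [
    [[40,0,0,2,0,0,0],[70,0,0,2,0,0,0],[70,0,0,2,0,0,0],[70,0,0,2,0,0,0],[70,0,0,-15,0,0,0],[70,0,0,-60,0,0,0],[70,0,0,-93,0,0,0],[70,0,0,-93,0,0,0]]
  ]
}}

```text
clock: 30.62
position: [511.8, 14.8, 133.3]
ee_rot: [0.79, -0.612, 0.002, -0.003]
contact_force: [0.3, -0.3, -0.7]
gripper_width: 70.0
grasp_force: 0.0
```

```bash
python3 - <<'E'
from h import *
s=arm.read_state(); print(s['clock'],s['position'],s['contact_force'])
print(delta((611,293,125),2.84))
im,p=snap("wrist","w12.png"); np.save("w12.npy",p,allow_pickle=True)
E
```

```text
30.625 [511.756967    14.83809709 133.29981046] [ 0.25713278 -0.25209532 -0.6905144 ]
(array([-244.6, -165.5,    9.5]), [array([-0.007,  0.002,  0.554]), array([-0.003, -0.009, -2.588])])
```

>>> {"fn": "servo_tool", "kwargs": {
  "rows": [
    [[70,-40,-27,0,0,0,0.09],[70,-80,-54,0,0,0,0.18],[70,-120,-81,0,0,0,0.27],[70,-160,-108,0,0,0,0.36],[70,-205,-139,4,0,0,0.45],[70,-245,-165,8,0,0,0.554],[70,-245,-165,8,0,0,0.554],[70,-245,-165,8,0,0,0.554]]
  ]
}}

```text
clock: 31.68
position: [607.6, 292.0, 120.5]
ee_rot: [-0.593, 0.805, 0.0, -0.002]
contact_force: [-0.8, 0.8, 0.9]
gripper_width: 70.1
grasp_force: 0.0
```

```bash
cat > rect.py <<'E'
from h import *
def rect(im,p,c,z,half=40,S=6):
    N=2*half*S; g=np.mgrid[0:N,0:N]; X=c[0]+(g[1]-N/2)/S; Y=c[1]-(g[0]-N/2)/S
    K,Rc,t=(np.array(p[k]) for k in("intrinsics","R","t")); C=np.einsum('ij,jab->iab',Rc,np.stack([X,Y,np.full_like(X,z)]))+t[:,None,None]
    rr=np.hypot(C[0],C[1])+1e-9; th=np.arctan2(rr,C[2])
    return cv2.remap(im,(K[0,0]*C[0]/rr*th+K[0,2]).astype(np.float32),(K[1,1]*C[1]/rr*th+K[1,2]).astype(np.float32),cv2.INTER_CUBIC)
E
python3 look.py w13; python3 - <<'E'
from rect import *
p=np.load("w13.npy",allow_pickle=True).item(); im=cv2.imread("pics/w13.png")
a=rect(im,p,(591,225),9.5); b=rect(im,p,(513,400),16)
p=np.load("w12.npy",allow_pickle=True).item(); c=rect(cv2.imread("pics/w12.png"),p,(511,11.5),45)
cv2.imwrite("pics/c13.png",np.hstack([a,np.vstack([cv2.resize(c,(240,240)),cv2.resize(b,(240,240))])]))
E
```

```text
31.725 [607.79653379 291.58819112 121.15311457]
yaw y 2.839
```

View pics/c13.png

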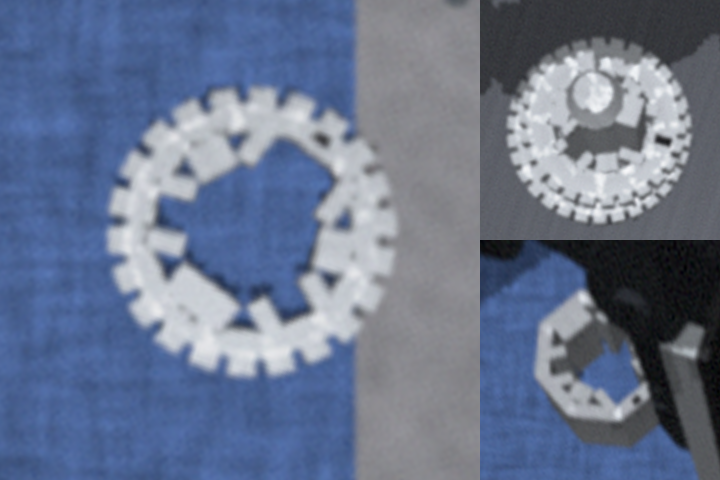

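The small cog is centred at rectified (252,231), which is world (593,226.5), with its black mark at (322,140). On the hub (top inset), the medium sits on the large and both lines point the same way. I'll refine the yaw from the bore.

```bash
python3 - <<'E'
from rect import *; from det import slots
p=np.load("w13.npy",allow_pickle=True).item(); im=cv2.imread("pics/w13.png"); a=rect(im,p,(593.1,226.5),9.5)
hsv=cv2.cvtColor(a,cv2.COLOR_BGR2HSV); m=((hsv[...,0]>100)&(hsv[...,0]<130)&(hsv[...,1]>90)).astype(np.uint8)
k,l,st,ce=cv2.connectedComponentsWithStats(m); i=l[240,240]; V=(cv2.findNonZero((l==i).astype(np.uint8)).reshape(-1,2)-240)/6*[1,-1]
print(st[i],slots(V),V.mean(0)); s=arm.read_state(); print(s['position'],delta((593.1,226.5,0)))
E
```

```text
[  146   150   174   177 17311] [(1957, 0.93), (794, 2.924), (737, -1.09), (243, -2.778), (70, -1.701)] [0.28966168 0.7483007 ]
[607.79653379 291.58819112 121.15311457] (array([ 66.3,  -5.5, 121.3]), [])
```

>>> {"fn": "servo_tool", "kwargs": {
  "rows": [
    [[64,33,-3,30,0,0,0],[64,66,-5.5,60,0,0,0],[64,66,-5.5,90,0,0,0],[64,66,-5.5,108,0,0,0],[64,66,-5.5,118,0,0,0],[64,66,-5.5,122,0,0,0],[64,66,-5.5,122,0,0,0],[64,66,-5.5,122,0,0,0]]
  ]
}}

```text
clock: 32.72
position: [594.7, 228.6, 1.2]
ee_rot: [-0.593, 0.805, -0.0, 0.001]
contact_force: [-0.8, -0.3, 0.2]
gripper_width: 64.2
grasp_force: 0.0
```

```bash
python3 - <<'E'
from h import *
print(arm.read_state()['position'],delta((593.1,226.5,-1.5)))
E
```

```text
[594.67324402 228.57974813   1.15047918] (array([2.5, 0.9, 2.6]), [])
```

>>> {"fn": "servo_tool", "kwargs": {
  "rows": [
    [[64,2.5,1,2.5,0,0,0],[64,2.5,1,2.5,0,0,0],[35,2.5,1,2.5,0,0,0],[35,2.5,1,2.5,0,0,0],[35,2.5,1,2.5,0,0,0],[35,2.5,1,2.5,0,0,0],[35,2.5,1,2.5,0,0,0]]
  ]
}}

```text
clock: 33.6
position: [592.8, 226.1, -1.4]
ee_rot: [-0.593, 0.805, -0.0, 0.0]
contact_force: [-1.8, -0.4, 5.6]
gripper_width: 45.8
grasp_force: 60.9
```

>>> {"fn": "servo_tool", "kwargs": {
  "rows": [
    [[35,0,0,-20,0,0,0],[35,0,0,-75,0,0,0.15],[35,35,2,-115,0,0,0.3],[35,75,5,-115,0,0,0.46],[35,115,7,-115,0,0,0.62],[35,155,10,-115,0,0,0.78],[35,195,12,-115,0,0,0.94],[35,229,14.5,-115,0,0,1.1],[35,229,14.5,-115,0,0,1.227],[35,229,14.5,-115,0,0,1.227]]
  ]
}}

```text
clock: 34.85
position: [510.4, 11.3, 112.6]
ee_rot: [-0.021, 1.0, 0.0, 0.0]
contact_force: [0.8, 0.5, -0.5]
gripper_width: 46.2
grasp_force: 61.6
```

```bash
python3 - <<'E'
from rect import *
im,p=snap("wrist","w14.png"); np.save("w14.npy",p,allow_pickle=True); s=arm.read_state(); T=s['position']; R=Ro.from_quat(s['ee_rot']).as_matrix()
print(s['clock'],T,s['gripper_width'],"yaw y",np.arctan2(R[1,1],R[0,1]).round(3),"toolx",R[:2,0].round(3))
a=rect(im,p,T[:2],T[2]+10.5); cv2.imwrite("pics/w14r.png",a)
print(delta((510.9,11.5,T[2]),2.839-1.227))
E
```

```text
34.9 [510.54588853  11.63013244 112.60980545] 45.98398131995138 yaw y 1.614 toolx [-0.999 -0.044]
(array([-0.3, -0.1, -0. ]), [array([ 0.   , -0.   ,  0.002]), array([ 0.   ,  0.   , -3.139])])
```

>>> {"fn": "servo_tool", "kwargs": {
  "rows": [
    [[35,0,0,15,0,0,0],[35,0,0,30,0,0,0],[35,0,0,38,0,0,0],[35,0,0,42,0,0,0],[35,0,0,45,0,0,0],[35,0,0,48,0,0,0],[35,0,0,51,0,0,0],[35,0,0,54,0,0,0],[35,0,0,54,0,0,0]]
  ]
}}

```text
clock: 36.02
position: [510.4, 11.6, 58.6]
ee_rot: [-0.021, 1.0, -0.0, -0.0]
contact_force: [0.3, 0.7, -0.4]
gripper_width: 46.0
grasp_force: 61.6
```

>>> {"fn": "servo_tool", "kwargs": {
  "rows": [
    [[35,0,0,4,0,0,0],[35,0,0,8,0,0,0],[35,0,0,11,0,0,0],[35,0,0,13,0,0,0],[35,0,0,13,0,0,0]]
  ]
}}

```text
clock: 36.65
position: [510.5, 11.6, 45.6]
ee_rot: [-0.021, 1.0, -0.0, -0.0]
contact_force: [-0.5, 1.3, -1.5]
gripper_width: 45.6
grasp_force: 61.6
```

>>> {"fn": "servo_tool", "kwargs": {
  "rows": [
    [[62,0,0,0,0,0,0],[62,0,0,0,0,0,0],[62,0,0,0,0,0,0],[62,0,0,-15,0,0,0],[62,0,0,-60,0,0,0],[62,0,0,-85,0,0,0],[62,0,0,-85,0,0,0]]
  ]
}}

```text
clock: 37.52
position: [512.2, 12.1, 134.1]
ee_rot: [-0.021, 1.0, 0.001, 0.003]
contact_force: [0.6, 0.1, -0.7]
gripper_width: 62.0
grasp_force: 0.0
```

```bash
python3 - <<'E'
from h import *
im,p=snap("wrist","w15.png"); np.save("w15.npy",p,allow_pickle=True)
s=arm.read_state(); print(s['clock'],s['position'],s['gripper_width']); print(delta((532,470,130),2.84),delta((532,470,130),2.84-3.14159/2))
E
```

```text
37.575 [510.9960292   11.84858098 132.37990555] 61.851948151130024
(array([-40.1, 456.9,   3. ]), [array([-1.000e-03,  3.000e-03, -1.228e+00]), array([4.000e-03, 1.000e-03, 1.914e+00])]) (array([-40.1, 456.9,   3. ]), [array([0.002, 0.003, 0.343]), array([-4.000e-03,  2.000e-03, -2.798e+00])])
```

>>> {"fn": "servo_tool", "kwargs": {
  "rows": [
    [[70,-4,46,0,0,0,-0.12],[70,-8,92,0,0,0,-0.25],[70,-12,138,0,0,0,-0.38],[70,-16,184,0,0,0,-0.5],[70,-20,230,0,0,0,-0.63],[70,-24,276,0,0,0,-0.76],[70,-28,322,0,0,0,-0.88],[70,-32,368,0,0,0,-1.01],[70,-36,414,0,0,0,-1.13],[70,-40,457,0,0,0,-1.228]]
  ]
}}

```text
clock: 38.83
position: [530.8, 470.9, 129.2]
ee_rot: [-0.595, 0.804, -0.0, -0.001]
contact_force: [0.4, 0.0, -0.4]
gripper_width: 70.0
grasp_force: 0.0
```

>>> {"fn": "servo_tool", "kwargs": {
  "rows": [
    [[70,0,0,0,0,0,0],[70,0,0,0,0,0,0]]
  ]
}}

```text
clock: 39.08
position: [530.7, 469.1, 129.3]
ee_rot: [-0.593, 0.805, -0.0, -0.002]
contact_force: [-0.9, -0.5, 0.2]
gripper_width: 70.1
grasp_force: 0.0
```

```bash
python3 look.py w16 16 16; python3 look.py w17 16 14|tail -1
```

```text
39.125 [531.03993541 468.74253774 129.84684591]
yaw y 2.84
(308.5, 138.0) [512.6 402.4] 23.1 [(107, -0.902), (52, -2.882), (47, 1.143), (19, 1.725), (2, 2.839)] [ 0.3 -0.5] cam dir [-2. -2.] to z=0 [ 68.6  -2.2 130. ]
(309.0, 138.0) [512.3 402.3] 23.1 [(112, -0.876), (51, 1.109), (50, -2.885), (16, 1.711), (1, 2.811)] [ 0.6 -0.5] cam dir [-2. -2.] to z=0 [ 68.8  -1.7 130.4]
```

>>> {"fn": "servo_tool", "kwargs": {
  "rows": [
    [[62,34,-1,30,0,0,-0.1],[62,68.7,-2,60,0,0,-0.205],[62,68.7,-2,90,0,0,-0.205],[62,68.7,-2,105,0,0,-0.205],[62,68.7,-2,105,0,0,-0.205],[62,68.7,-2,105,0,0,-0.205]]
  ]
}}

```text
clock: 39.92
position: [513.7, 404.6, 27.0]
ee_rot: [-0.672, 0.74, 0.0, 0.001]
contact_force: [0.8, 0.4, -0.1]
gripper_width: 62.6
grasp_force: 0.0
```

```bash
python3 - <<'E'
from h import *
print(arm.read_state()['position'],delta((512.5,402.3,1),3.045))
E
```

```text
[513.73029768 404.55639792  27.0339678 ] (array([ 2.4,  1. , 26. ]), [array([-0.002,  0.002,  0.001]), array([-3.000e-03, -2.000e-03, -3.141e+00])])
```

>>> {"fn": "servo_tool", "kwargs": {
  "rows": [
    [[62,2.4,1,10,0,0,0],[62,2.4,1,20,0,0,0],[62,2.4,1,26,0,0,0],[62,2.4,1,26,0,0,0],[30,2.4,1,26,0,0,0],[30,2.4,1,26,0,0,0],[30,2.4,1,26,0,0,0],[30,2.4,1,26,0,0,0],[30,2.4,1,26,0,0,0]]
  ]
}}

```text
clock: 41.05
position: [512.0, 401.8, 0.4]
ee_rot: [-0.672, 0.74, 0.0, 0.001]
contact_force: [-0.6, 0.3, 3.4]
gripper_width: 40.7
grasp_force: 61.6
```

>>> {"fn": "servo_tool", "kwargs": {
  "rows": [
    [[30,0,0,-20,0,0,0],[30,0,0,-75,0,0,-0.05],[30,35,-3,-118,0,0,-0.1],[30,85,-8,-118,0,0,-0.18],[30,135,-13,-118,0,0,-0.26],[30,190,-18,-118,0,0,-0.34],[30,245,-23,-118,0,0,-0.42],[30,300,-28,-118,0,0,-0.5],[30,350,-33,-118,0,0,-0.577],[30,388.5,-36.6,-118,0,0,-0.577]]
  ]
}}

```text
clock: 42.3
position: [510.0, 9.1, 117.4]
ee_rot: [0.855, -0.519, -0.001, 0.0]
contact_force: [-0.0, 0.1, 0.1]
gripper_width: 40.3
grasp_force: 61.2
```

>>> {"fn": "servo_tool", "kwargs": {
  "rows": [
    [[30,0,0,0,0,0,0],[30,0,0,0,0,0,0],[30,0,0,0,0,0,0]]
  ]
}}

```text
clock: 42.68
position: [510.9, 12.0, 117.7]
ee_rot: [0.855, -0.518, -0.0, 0.0]
contact_force: [-0.4, -0.1, -0.3]
gripper_width: 39.9
grasp_force: 61.2
```

```bash
python3 - <<'E'
from rect import *
s=arm.read_state(); print(s['clock'],s['position'],s['gripper_width'],delta((510.9,11.5,s['position'][2]),3.045+.577))
im,p=snap("wrist","w18.png"); np.save("w18.npy",p,allow_pickle=True); T=s['position']
a=rect(im,p,T[:2],T[2]+16); cv2.imwrite("pics/w18r.png",a)
p=np.load("w15.npy",allow_pickle=True).item(); b=rect(cv2.imread("pics/w15.png"),p,(511,11.5),54,half=40,S=4)
cv2.imwrite("pics/c18.png",np.hstack([a,np.vstack([b,np.zeros((160,320,3),np.uint8)])]))
E
```

```text
42.675 [510.93119625  11.98779749 117.67117174] 39.86474793140064 (array([ 0.4,  0.3, -0. ]), [array([0.   , 0.   , 0.002]), array([-0.  ,  0.  , -3.14])])
```

View pics/c18.png

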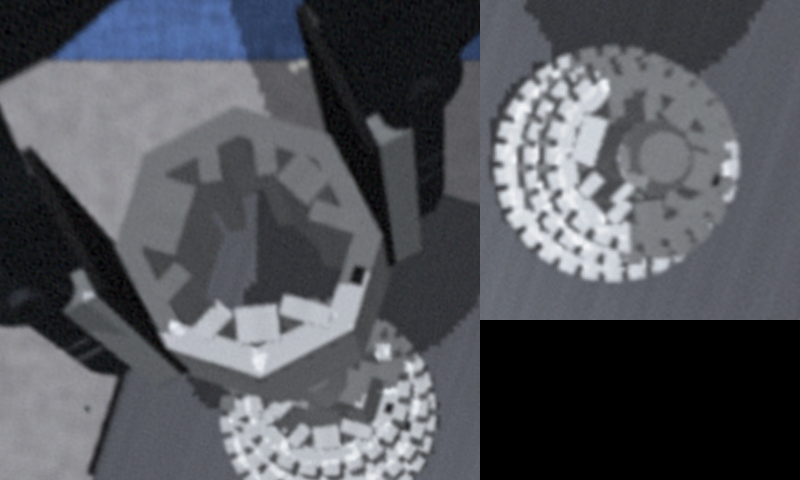

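The held collar is centred near rectified (250,240), and its line at (357,272) gives a yaw of about −0.29. The right inset shows all three cogs stacked with their marks aligned. I'll lower the collar.

>>> {"fn": "servo_tool", "kwargs": {
  "rows": [
    [[30,0.4,0.7,15,0,0,0],[30,0.4,0.7,30,0,0,0],[30,0.4,0.7,40,0,0,0],[30,0.4,0.7,45,0,0,0],[30,0.4,0.7,49,0,0,0],[30,0.4,0.7,52,0,0,0],[30,0.4,0.7,55,0,0,0],[30,0.4,0.7,58,0,0,0],[30,0.4,0.7,58,0,0,0]]
  ]
}}

```text
clock: 43.85
position: [510.4, 10.5, 59.7]
ee_rot: [0.855, -0.518, -0.0, 0.0]
contact_force: [0.2, 0.2, 0.2]
gripper_width: 40.3
grasp_force: 61.2
```

>>> {"fn": "servo_tool", "kwargs": {
  "rows": [
    [[30,0,0,1,0,0,0],[30,0,0,2,0,0,0],[30,0,0,3,0,0,0],[30,0,0,4,0,0,0],[30,0,0,4,0,0,0]]
  ]
}}

```text
clock: 44.48
position: [510.4, 10.5, 55.7]
ee_rot: [0.855, -0.518, -0.0, 0.0]
contact_force: [-0.9, 0.2, -1.1]
gripper_width: 40.5
grasp_force: 61.2
```

>>> {"fn": "servo_tool", "kwargs": {
  "rows": [
    [[62,0,0,0,0,0,0],[62,0,0,0,0,0,0],[62,0,0,0,0,0,0],[62,0,0,0,0,0,0],[62,0,0,-15,0,0,0],[62,0,0,-60,0,0,0],[62,0,0,-110,0,0,0],[62,0,0,-130,0,0,0],[62,0,0,-130,0,0,0],[62,0,0,-130,0,0,0]]
  ]
}}

```text
clock: 45.72
position: [509.7, 10.4, 185.2]
ee_rot: [0.855, -0.518, -0.001, 0.0]
contact_force: [0.6, 0.2, -0.2]
gripper_width: 62.2
grasp_force: 0.0
```

```bash
python3 - <<'E'
from rect import *
im,p=snap("wrist","w19.png"); s=arm.read_state(); print(s['clock'],s['position'],s['gripper_width'],s['contact_force'])
# collar check: steel outline of the top plane (z=71) vs deck, using the dark line and hull extents
a=rect(im,p,(510.9,11.5),71,half=36,S=6); cv2.imwrite("pics/w19r.png",a)
G=cv2.GaussianBlur(cv2.cvtColor(a,6),(5,5),0)
k,l,st,ce=cv2.connectedComponentsWithStats((G<50).astype(np.uint8))
for i in range(1,k):
    d=(ce[i]-216)/6*[1,-1]
    if 20<st[i,4]<1500 and np.hypot(*d)<34: print("dark",st[i,4],d.round(1),np.hypot(*d).round(1),np.arctan2(d[1],d[0]).round(2))
E
```

```text
45.775 [509.64280321  10.31001673 184.80898055] 62.05714799846056 [ 0.433014    0.34876532 -0.65408395]
dark 23 [ 2.1 33.6] 33.6 1.51
dark 35 [ 5.8 32.7] 33.2 1.4
dark 36 [-6.7 30.7] 31.4 1.78
dark 22 [-8.  29.5] 30.6 1.84
dark 27 [ 9.6 29.5] 31.0 1.26
dark 75 [15.1 29. ] 32.7 1.09
dark 31 [-10.9  29. ] 31.0 1.93
dark 50 [-5.7 28.3] 28.9 1.77
dark 46 [-11.1  26.8] 29.0 1.97
dark 93 [-21.4  26.1] 33.8 2.26
dark 37 [14.2 27.1] 30.6 1.09
dark 21 [13.  26.7] 29.7 1.12
dark 33 [20.7 25.6] 32.9 0.89
dark 23 [13.6 25.2] 28.7 1.08
dark 32 [-12.5  24.3] 27.3 2.05
dark 34 [-15.3  23.7] 28.2 2.14
dark 58 [20.2 23.7] 31.1 0.87
dark 34 [-23.3  22.8] 32.6 2.37
dark 96 [18.7 20.7] 27.9 0.84
dark 21 [-8.9 21.5] 23.2 1.96
dark 24 [ 7.  21.2] 22.3 1.25
dark 36 [24.2 20.5] 31.8 0.7
dark 54 [-22.8  20.5] 30.7 2.41
dark 36 [-7.8 20.3] 21.7 1.94
dark 49 [21.9 20. ] 29.6 0.74
dark 22 [-24.6  18.8] 30.9 2.49
dark 77 [-17.7  17.3] 24.8 2.37
dark 142 [-25.8  11.2] 28.1 2.73
dark 42 [-19.2  11.2] 22.2 2.62
dark 61 [-27.3   7.5] 28.4 2.87
```

```bash
python3 -c "
from bench import arm
print(arm.job_done())"
```

```text
the job is handed in; nothing more can be done
None
```

The job is handed in with the cover seen in the bin, the generator seen flat in the box, the three cogs stacked on the hub key, and the collar lowered to the top cog without contact force. I had no picture views left to confirm the collar's final seating, and the judge returned no verdict.

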